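# Open the glaze jar in the bench holder

### The arm

A 7-joint arm with a two-finger parallel gripper is mounted at the origin on the work surface. World frame = base frame: x ahead of the robot, y to its left, z up, the work surface at z = 0. Lengths are in m, angles in rad, forces in N, time in s.
With the tool pointing down it reaches from about 0.375 to 0.925 m from the base axis. Payload 3.1 kg.
Tool frame: the origin (TCP) lies between the finger pads; the fingertips stand 22 mm ahead of it and the grasp point (between the pads) lies 3 mm ahead of it; x points along the fingers, z is the direction in which the jaws open and shut, and the axes are right-handed (so a half turn about x gives the same grasp; the last joint's range is limited). The gripper opens to 85 mm and grips with 20 to 120 N. Pads are 22 mm wide; open, the fingers measure 114 mm over their backs; the gripper's body (76 mm by 85 mm) begins 54 mm behind the grasp point. The pads swing forward as they close: fully open they stand 13 mm farther back than shut.
Start: joints at [1.052, 0.383, 0.044, 1.598, -0.018, 1.161, -0.05], TCP at [0.266, -0.593, 0.253] pointing down, gripper open.
Joint ranges: [-2.61, 2.61], [-0.41, 2.15], [-1.48, 1.57], [0, 2.5], [-1.57, 4.71], [0.05, 1.97], [-2.85, 2.85]. Speed limits (rad/s): [2.79, 2.79, 3.14, 3.14, 3.14, 3.14, 3.14].

### API

Orientations are given as [roll, pitch, yaw] about the fixed x, y, z axes, in that order (R = Rz(yaw) Ry(pitch) Rx(roll)).
In Python, from workcell import robot gives the robot as it stands.
- The arm moves only by the tool jog_arm, never from a script. Its argument "motion" is a list of rows, each a list of 4 numbers: the shift along the tool's x, y, z in cm, then the turn about the tool's x in rad. In form: [[x, y, z, spin], ...]. A call has 1 to 5 rows; each row is the pose to reach, as a shift and turn from the pose commanded when the call began, along the tool's axes at that moment; what a row does not reach only later rows make up. A row lasts 1/10 s, in which the tool goes at most 50 mm and 8.59 degrees, less where a joint would pass 70% of its speed; a pose out of reach is approached as far as the arm can. A call with a gripper value outside its range is refused whole. "jaw" is the closure, from -1 (fully open) to 1 (shut), set as the call begins (left out, the last holds). The fingers move at their own pace and stop on an object; "squeeze" is the grip in N (left out, the last holds). Time passes only in rows, so rows that repeat a pose let the fingers close. It gives the time, the measured TCP pose, the force and the opening at its end, in the units of the state.
- robot.get_obs(): the state, without advancing time (a new reading comes with each control period).
- robot.camera(name): name is "scene" or "top" or "wrist"; returns the picture (400x640x3 uint8, red, green, blue); there is no depth.
- robot.camera_params(name): a dict with "camera_matrix" (3x3 intrinsics, pixels), "T" (4x4, takes a point from camera to world coordinates); the wrist camera has in their place "hand_eye" (4x4, takes a point from camera to tool coordinates, whose origin is the TCP and whose axes are the tool frame's). Camera axes: x right, y up, looking along -z (the intrinsics and any distortion apply to the point x, -y, -z); pixel columns grow to the right and rows downward; lengths in m; the calibration is good to about 2 mm. The wrist camera is an equidistant fisheye: a pixel r from the principal point sees the ray r / f radians off the axis. A picture is of the moment at which its call begins: read the wrist's pose just before it. camera_params takes no time and is no camera call.
- robot.job_done(): hands the job in, once; it reports no verdict.
The state is a dict: "t": time; "joints": joint angles; "joint_vel": joint speeds; "joint_efforts": joint torques, N m; "position": TCP position; "tool_rot": TCP orientation; "wrist_force": force on the tool from outside, world axes, zero at the start; "wrist_torque": the same for the moment, N m; "width": finger opening in m.
Only numpy, scipy, OpenCV 4.12 (cv2) and the standard library are available. Lean on these libraries where they do the work, as an engineer would, in place of code of your own. Each camera call takes 0.05 s, during which the arm holds its last target. There are 200 camera calls.

### The job

Seat the blue square glaze jar, white cap still closed, fully down in the pocket of the green bench holder, which stops it turning. Unscrew the tight cap anticlockwise, stop turning once it comes free, and lift it a few centimetres, level and right above the jar, which stays seated. Finish while holding the cap there in the gripper, and leave everything else on the bench alone.

Things in the scene. Friction and masses are not known exactly. Their poses are not given: they have to be found in the camera images.
- cap_center (a point): Centre (on the axis, half-way up) of the loose round white cap, 64 mm across, 24 mm tall, 40 g, with a red stripe from the middle of its top to the rim and down the skirt. z up its axis, x along the stripe. Closed, it sits 88 mm above jar_base, with 14 mm of free neck between skirt and shoulder. The jar can be carried by the closed cap.
- cap_mark (a point): End of the cap's red stripe: on its top, 30 mm from the axis, 12 mm above cap_center. Closed, the stripe stands 0 to 0.25 rad anticlockwise (from above) of the jar's x axis. The cap turns level, tight (about 0.4 N m); at 1.2 rad anticlockwise of the jar's x its two inner lugs are free. About 1.5 is a good stop; past 2 is too far. Clockwise it meets a stop.
- jar_base (a point): Centre of the underside of the loose jar, 0.3 to 0.5 kg: glossy blue square body 66 x 66 mm, its flat shoulder at 62 mm, then a round white neck 41 mm across up to 92 mm; 100 mm tall with the closed cap. z up; x is square to one side, towards the small red mark on the shoulder.
- jar_mouth (a point): Centre of the jar's mouth, top of the neck, 92 mm above jar_base, axes as the jar's. A sprung seal in it pushes the closed cap up with about 12 N, and by at most 3 mm once the lugs are free.
- holder_floor (a point): Centre of the floor of the square pocket in the green bench holder (99 x 99 mm, 34 mm tall, fixed, a steel foot 25 mm long on two opposite sides). Pocket 71 x 71 mm, its floor 8 mm above the bench and 26 mm below the rim; the top 6 mm flare outward. z up, x and y square to its walls; the jar fits in any of four quarter turns.
- other_jar_center (a point): Bystander: middle (half-way up) of a jar like the blue one but terracotta brown with a black cap, 98 mm tall.
- blue_pot: Bystander: centre of the underside of a small blue bowl, 84 mm across, 60 mm tall.
- green_pot: Bystander: centre of the underside of a green cup-shaped pot, 90 mm across, 65 mm tall.
- white_planter: Bystander: centre of the underside of a white planter, 140 mm across, 130 mm tall.
- brush: Bystander: a brush lying on the bench.
Not all that is in view belongs to the job. Of the things shaped like the part that bears cap_center, the white one is meant.

How it is judged:
On the way:
1. the jar is seated in the holder with its cap still closed (z of jar_base in the frame of holder_floor between -0.004 and 0.004 m and horizontal distance between jar_base and holder_floor below 0.007 m and angle between jar_base's own z axis and vertical below 0.08 rad and angle between the x axis of cap_center and the x axis of jar_base, either way round below 0.7 rad and z of cap_center in the frame of jar_base below 0.092 m), for 0.1 s.
At the end, for the whole second after the job is handed in: Jar seated (4 mm of the floor, 7 mm of centre, 0.08 rad upright), untouched; cap held still in the gripper, touching nothing else, its centre 10-80 mm above the mouth, within 25 mm of its axis, level within 0.2 rad, stripe 1.05-2.09 rad anticlockwise of the jar's x (z of jar_base in the frame of holder_floor between -0.004 and 0.004 m and horizontal distance between jar_base and holder_floor below 0.007 m and angle between jar_base's own z axis and vertical below 0.08 rad and z of cap_center in the frame of jar_mouth between 0.01 and 0.08 m and horizontal distance between cap_center and jar_mouth below 0.025 m and angle between cap_center's own z axis and vertical below 0.2 rad and angle between the x axis of cap_center and the x axis of jar_base, either way round above 1.05 rad and y of cap_mark in the frame of jar_base above 0 m and contact force between cap and the fingers above 1 N and contact force between cap and jar below 0.1 N and contact force between cap and holder below 0.1 N and contact force between jar and the arm below 0.2 N and contact force between jar and the fingers below 0.2 N and linear speed of cap below 0.02 m/s); the arm keeps its last pose, push and grip.
It fails at once if a bystander is moved more than 20 mm (distance of any of other_jar_center, blue_pot, green_pot, white_planter, brush from where it was at the start of the episode above 0.02 m).
It fails at once if the jar is tipped (angle between jar_base's own z axis and vertical above 0.5 rad).
It also fails if it takes over 43 s, if anything falls off the work surface, if the arm or the gripper's body presses on something with over 40 N, if the wrist force passes 120 N, or if a joint passes its speed limit or range.

## Working session

There is one attempt and no reset: what is moved stays moved. The work goes in short steps, Python scripts to look and compute and a tool call to move; the robot and the scene stay as the last step left them, time stands still between calls to the robot, and variables do not carry over. Pictures are saved under pics/ and viewed, about 8 in all and at most 12, crops included, and the job is handed in when it is done.

Besides the shell and the picture viewer there is one more tool, called after "Emit:" by a JSON object that holds its "method" and its "body", one argument or row to a line. jog_arm: Moves the arm, as the interface text tells. Its arguments: {"type":"object","properties":{"motion":{"type":"array"},"jaw":{"type":"number"},"squeeze":{"type":"number"}},"required":["motion"]}

```bash
mkdir -p pics; ls; python3 - <<'E'
from workcell import robot
import cv2,numpy as np
o=robot.get_obs()
print({k:np.round(v,3) for k,v in o.items()})
for n in ["scene","top","wrist"]:
    im=robot.camera(n); cv2.imwrite(f"pics/{n}0.png",im[...,::-1])
    p=robot.camera_params(n); print(n,{k:np.round(v,4).tolist() if not isinstance(v,str) else v for k,v in p.items()})
E
```

```text
pics
{'t': np.float64(0.0), 'joints': array([ 1.052,  0.384,  0.044,  1.6  , -0.018,  1.161, -0.05 ]), 'joint_vel': array([-0.   ,  0.001, -0.   , -0.   , -0.001, -0.   , -0.001]), 'joint_efforts': array([ 0.0000e+00, -4.3346e+01,  1.0240e+00, -2.4951e+01,  1.1000e-02,
        1.1000e-02,  0.0000e+00]), 'position': array([ 0.265, -0.592,  0.252]), 'tool_rot': array([-3.097,  1.568,  2.037]), 'wrist_force': array([ 0.454,  0.88 , -0.266]), 'wrist_torque': array([-0.079,  0.005,  0.003]), 'width': np.float64(0.085)}
scene {'camera_matrix': [[444.4402, 0.0, 319.3879], [0.0, 444.4402, 197.4333], [0.0, 0.0, 1.0]], 'T': [[0.685, -0.5061, 0.524, 1.2463], [0.7284, 0.4877, -0.4812, -0.6661], [-0.012, 0.7113, 0.7027, 1.0206], [0.0, 0.0, 0.0, 1.0]]}
top {'camera_matrix': [[503.9454, 0.0, 312.9725], [0.0, 503.9454, 202.7876], [0.0, 0.0, 1.0]], 'T': [[-0.019, 0.992, -0.1247, 0.3696], [-0.9998, -0.0201, -0.0074, -0.0462], [-0.0098, 0.1246, 0.9922, 1.5824], [0.0, 0.0, 0.0, 1.0]]}
wrist {'camera_matrix': [[309.7069, 0.0, 316.1682], [0.0, 309.7069, 201.3061], [0.0, 0.0, 1.0]], 'hand_eye': [[-0.0005, 0.3074, -0.9516, -0.1191], [-0.0001, 0.9516, 0.3074, 0.0806], [1.0, 0.0003, -0.0004, -0.0006], [0.0, 0.0, 0.0, 1.0]]}
```

View pics/top0.png

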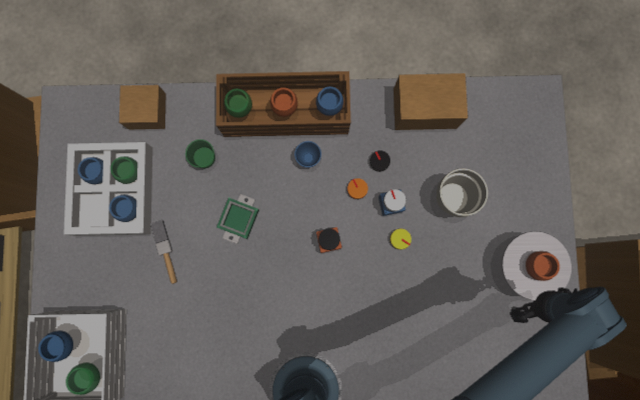

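View pics/scene0.png

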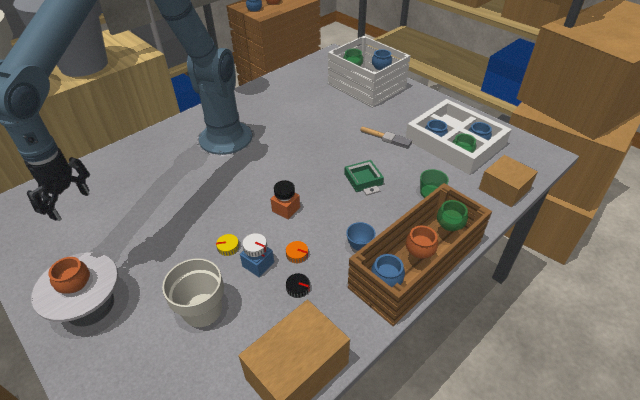

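```bash
cat > h.py <<'E'
from workcell import robot
import cv2,numpy as np
from scipy.spatial.transform import Rotation as R
def Twrist(o):
    T=np.eye(4); T[:3,:3]=R.from_euler('xyz',o['tool_rot']).as_matrix(); T[:3,3]=o['position']
    return T@robot.camera_params('wrist')['hand_eye']
def toplane(name,uv,z,T=None):
    p=robot.camera_params(name); K=np.array(p['camera_matrix']); uv=np.atleast_2d(uv).astype(float)
    q=(uv-K[:2,2])/K[0,0]
    if name=='wrist':
        r=np.linalg.norm(q,axis=1,keepdims=True); d=np.hstack([np.sin(r)*q/np.maximum(r,1e-9),np.cos(r)])
    else: T=np.array(p['T']); d=np.hstack([q,np.ones((len(q),1))])
    d=(d*[1,-1,-1])@T[:3,:3].T; s=(z-T[2,3])/d[:,2]
    return T[:3,3]+s[:,None]*d
def proj(name,P,T=None):
    p=robot.camera_params(name); K=np.array(p['camera_matrix']); P=np.atleast_2d(P)
    if name!='wrist': T=np.array(p['T'])
    c=((P-T[:3,3])@T[:3,:3])*[1,-1,-1]
    if name=='wrist':
        n=np.linalg.norm(c[:,:2],axis=1,keepdims=True); q=c[:,:2]/n*np.arctan2(n,c[:,2:])
    else: q=c[:,:2]/c[:,2:]
    return q*K[0,0]+K[:2,2]
E
python3 - <<'E'
from h import *
for n,l in dict(cap=(395,200,.1),mark=(393,191,.1),holder=(238,218,.034),brown=(329,239,.098),orange=(358,188,.02),yellow=(401,239,.02),black=(380,160,.02),planter=(463,193,.13),bluepot=(307,154,.06)).items():
    print(n,toplane('top',l[:2],l[2]).round(3))
im=cv2.imread('pics/top0.png')
hs=cv2.cvtColor(im,cv2.COLOR_BGR2HSV)
m=np.zeros(im.shape[:2],bool); m[190:250,210:265]=1
m&=(hs[...,0]>50)&(hs[...,0]<90)&(hs[...,1]>60)
c=np.argwhere(m)[:,::-1]; W=toplane('top',c,.034)[:,:2]
print('holder rect',cv2.minAreaRect((W*1000).astype(np.float32)))
a=cv2.resize(im[180:225,370:420],None,fx=8,fy=8,interpolation=2); b=cv2.resize(im[190:250,210:265],None,fx=6,fy=6,interpolation=2)
h=max(a.shape[0],b.shape[0]); o=np.zeros((h,a.shape[1]+b.shape[1],3),np.uint8); o[:a.shape[0],:a.shape[1]]=a;o[:b.shape[0],a.shape[1]:]=b
cv2.imwrite('pics/crop0.png',o)
# scene cap
for n,P in dict(cap=toplane('top',(395,200),.1)).items(): print(proj('scene',P), proj('scene',P-[0,0,.1]))
E
```

```text
cap [[ 0.559 -0.278  0.1  ]]
mark [[ 0.586 -0.273  0.1  ]]
holder [[0.522 0.198 0.034]]
brown [[ 0.448 -0.08   0.098]]
orange [[ 0.61  -0.177  0.02 ]]
yellow [[ 0.448 -0.305  0.02 ]]
black [[ 0.698 -0.249  0.02 ]]
planter [[ 0.572 -0.472  0.13 ]]
bluepot [[ 0.713 -0.019  0.06 ]]
holder rect ((522.2254028320312, 199.65643310546875), (101.12738037109375, 97.63446044921875), 68.01130676269531)
[[253.45839574 241.40641812]] [[257.54729825 263.97751393]]
```

View pics/crop0.png

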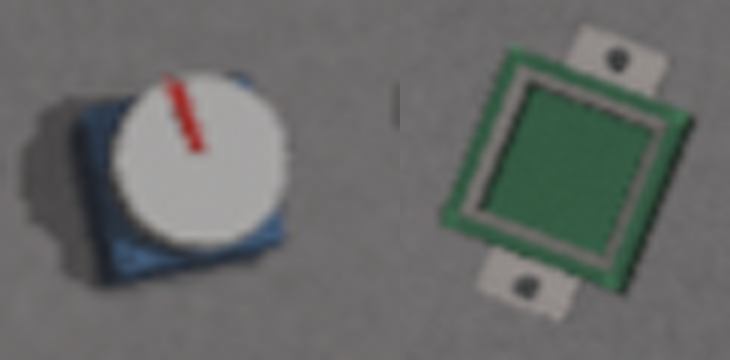

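```bash
cat >> h.py <<'E'
def rel(P,yaw=None):
    """shift (cm, tool axes) and spin to bring TCP to world P with jaw axis (tool z) heading yaw (mod pi)"""
    o=robot.get_obs(); M=R.from_euler('xyz',o['tool_rot']).as_matrix()
    d=M.T@(np.array(P)-o['position'])*100; y=np.arctan2(M[1,2],M[0,2]); s=None
    if yaw is not None: s=-((yaw-y+np.pi/2)%np.pi-np.pi/2)
    print('t',round(o['t'],2),'pos',o['position'].round(4),'jawyaw',round(y,3),'tilt',np.arccos(-M[2,0]).round(4),'j',o['joints'].round(2),'w',round(float(o['width']),4),'F',np.round(o['wrist_force'],1),'T',np.round(o['wrist_torque'],2))
    print('shift',d.round(2),'spin',s)
E
python3 -c "
from h import *
rel([.559,-.278,.23],0)
print(R.from_euler('xyz',robot.get_obs()['tool_rot']).as_matrix().round(3))"
```

```text
t 0.15 pos [ 0.2652 -0.5927  0.2522] jawyaw -1.15 tilt 0.0021 j [ 1.05  0.38  0.04  1.6  -0.02  1.16 -0.05] w 0.086 F [-0.2 -1.1 -0. ] T [-0.02  0.01 -0.05]
shift [  2.25  39.67 -16.71] spin -1.149903330213773
[[-0.001  0.913  0.409]
 [ 0.002  0.409 -0.913]
 [-1.    -0.    -0.002]]
```

Emit:
{"method": "jog_arm", "body": {
  "motion": [
    [0.5,10,-4.2,-0.14],
    [1,20,-8.4,-0.28],
    [1.6,30,-12.5,-0.42],
    [2.2,39.7,-16.7,-0.56],
    [2.2,39.7,-16.7,-0.7]
  ],
  "jaw": -1,
  "squeeze": 90
}}

```text
t: 0.65
position: [0.437, -0.4093, 0.2406]
tool_rot: [-2.999, 1.571, 2.839]
wrist_force: [0.0, -0.6, 0.0]
width: 0.0852
```

Emit:
{"method": "jog_arm", "body": {
  "motion": [
    [0,0,0,0],
    [0,0,0,0],
    [0,0,0,0],
    [0,0,0,0]
  ]
}}

```text
t: 1.05
position: [0.4343, -0.4131, 0.2407]
tool_rot: [-2.13, 1.57, -2.584]
wrist_force: [-0.8, 0.4, -0.8]
width: 0.0855
```

```bash
python3 - <<'E'
from h import *
rel([.559,-.278,.23],-.45)
o=robot.get_obs(); im=robot.camera('wrist'); cv2.imwrite('pics/w1.png',im[...,::-1])
np.save('w1.npy',Twrist(o))
E
```

```text
t 1.05 pos [ 0.4343 -0.4131  0.2407] jawyaw -0.454 tilt 0.0012 j [ 0.84  0.31 -0.18  1.73  0.06  1.11  0.19] w 0.0855 F [-0.8  0.4 -0.8] T [-0.04 -0.04 -0.  ]
shift [ 1.05 17.61  5.28] spin -0.004409117970009646
```

View pics/w1.png

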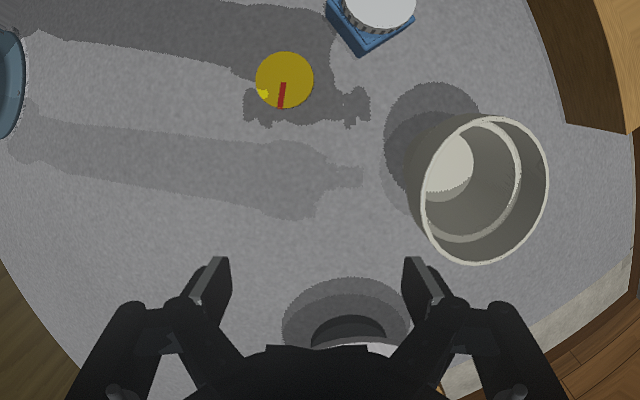

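Emit:
{"method": "jog_arm", "body": {
  "motion": [
    [0.2,4,1.2,0],
    [0.4,8,2.4,0],
    [0.7,12,3.6,0],
    [1,16,4.8,0],
    [1,17.6,5.3,0]
  ]
}}

```text
t: 1.6
position: [0.563, -0.2711, 0.2306]
tool_rot: [1.624, 1.567, 1.179]
wrist_force: [0.6, 0.0, -0.5]
width: 0.0855
```

Emit:
{"method": "jog_arm", "body": {
  "motion": [
    [0,0,0,0],
    [0,0,0,0]
  ]
}}

```text
t: 1.8
position: [0.5591, -0.2781, 0.2308]
tool_rot: [-1.817, 1.569, -2.27]
wrist_force: [-0.2, -0.2, 1.2]
width: 0.0849
```

```bash
python3 - <<'E'
from h import *
rel([.559,-.278,.23],-.45)
o=robot.get_obs(); im=robot.camera('wrist'); cv2.imwrite('pics/w2.png',im[...,::-1])
np.save('w2.npy',Twrist(o)); print(proj('wrist',[.559,-.278,.1],Twrist(o)))
E
```

```text
t 1.8 pos [ 0.5591 -0.2781  0.2308] jawyaw -0.452 tilt 0.0022 j [ 0.6   0.37 -0.26  1.67  0.1   1.11 -0.14] w 0.0849 F [-0.2 -0.2  1.2] T [-0.05  0.01 -0.03]
shift [ 0.08  0.   -0.01] spin -0.0024749588065788863
[[315.14150074 200.71718938]]
```

View pics/w2.png

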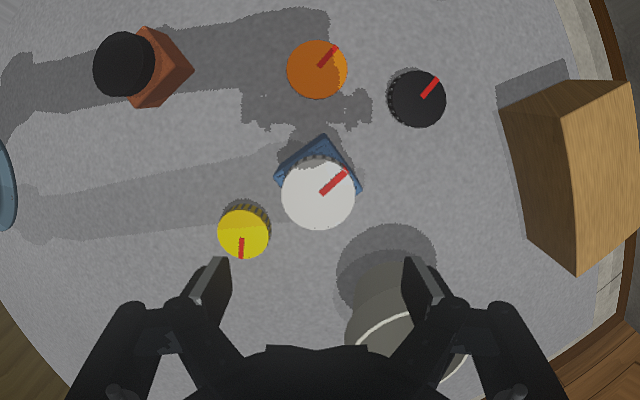

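```bash
python3 - <<'E'
from h import *
im=cv2.imread('pics/w2.png'); T=np.load('w2.npy'); hs=cv2.cvtColor(im,cv2.COLOR_BGR2HSV)
roi=np.zeros(im.shape[:2],bool); roi[125:235,265:370]=1
red=roi&((hs[...,0]<8)|(hs[...,0]>172))&(hs[...,1]>130)
m=(roi&(hs[...,2]>170)&(hs[...,1]<60))|red
n,l,s,c=cv2.connectedComponentsWithStats(m.astype(np.uint8)); k=1+np.argmax(s[1:,4]); m=l==k
cc=max(cv2.findContours(m.astype(np.uint8),0,1)[0],key=len)[:,0]
W=toplane('wrist',cc,.1,T)[:,:2]
(cx,cy),r=cv2.minEnclosingCircle((W*1000).astype(np.float32)); 
A=np.c_[W,np.ones(len(W))]; q=np.linalg.lstsq(A,(W**2).sum(1),rcond=None)[0]; print('cap',cx,cy,r,'fit',q[:2]/2,np.sqrt(q[2]+(q[:2]**2).sum()/4))
C=q[:2]/2
w=toplane('wrist',np.argwhere(red)[:,::-1],.1,T)[:,:2]; d=w.mean(0)-C; v=np.linalg.svd(w-w.mean(0))[2][0]
print('stripe',np.arctan2(d[1],d[0]),np.arctan2(v[1],v[0])%np.pi)
blue=roi&(hs[...,0]>95)&(hs[...,0]<125)&(hs[...,1]>90)
b=cv2.convexHull(np.argwhere(blue)[:,::-1].astype(np.int32))[:,0]
out=cv2.resize(im[120:240,260:380],None,fx=5,fy=5,interpolation=2)
# best body yaw: hull vs projected box
from scipy.optimize import minimize
def mask(p):
    x,y,t=p; c,s=np.cos(t),np.sin(t); Pt=[]
    for z in(0.001,.062):
        for a,e in((1,1),(1,-1),(-1,-1),(-1,1)): Pt.append([x+.033*(c*a-s*e),y+.033*(s*a+c*e),z])
    h=cv2.convexHull(np.float32(proj('wrist',np.array(Pt),T)*4))
    M=np.zeros((1600,2560),np.uint8); cv2.fillConvexPoly(M,h.astype(np.int32),1); return cv2.resize(M.astype(np.float32),(640,400),interpolation=3)
sil=(blue).astype(float); cov=cv2.dilate(m.astype(np.uint8),np.ones((13,13)))>0
f=lambda p: (np.abs(mask(p)-sil)*(roi&~cov)).sum()
best=min(((f((C[0]+dx,C[1]+dy,t)),dx,dy,t) for t in np.arange(0,.5,.02) for dx in(-.003,0,.003) for dy in (-.003,0,.003)))
print(best)
rel([C[0],C[1],.094],-.45)
E
```

```text
cap 563.8935546875 -274.3733825683594 32.283634185791016 fit [ 0.56304919 -0.27608114] 0.030164452419935216
stripe 0.3631990006204054 0.3218287875037409
(np.float64(496.6875), -0.003, -0.003, np.float64(0.16))
t 1.85 pos [ 0.5585 -0.2791  0.2308] jawyaw -0.455 tilt 0.0026 j [ 0.6   0.37 -0.25  1.67  0.1   1.11 -0.14] w 0.0852 F [-0.1 -0.8 -0.8] T [0.03 0.   0.04]
shift [13.67  0.51  0.28] spin -0.0045214647878297765
```

```bash
python3 - <<'E'
from h import *
im=cv2.imread('pics/w2.png')
out=cv2.resize(im[125:235,265:375],None,fx=5,fy=5,interpolation=2); T=np.load('w2.npy')
outs=[]
for t in(.15,.25):
    o2=out.copy(); c,s=np.cos(t),np.sin(t)
    for z,col in((0.0,(0,255,255)),(.062,(0,255,0))):
        P=np.array([[.562+.033*(c*a-s*e),-.2765+.033*(s*a+c*e),z] for a,e in((1,1),(1,-1),(-1,-1),(-1,1))])
        q=(proj('wrist',P,T)-[264.5,124.5])*5
        cv2.polylines(o2,[q.astype(np.int32)],True,col,1)
    outs.append(o2[:, :400] if False else o2)
cv2.imwrite('pics/c2.png',cv2.resize(np.hstack(outs),(800,400),interpolation=cv2.INTER_AREA))
E
```

```text
(no output)
```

View pics/c2.png

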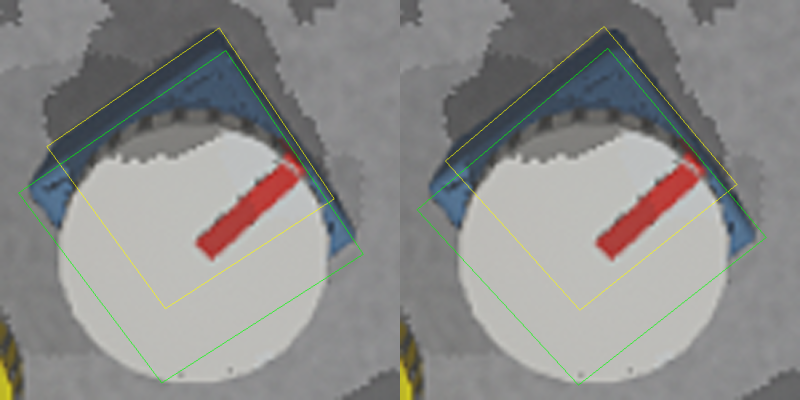

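Emit:
{"method": "jog_arm", "body": {
  "motion": [
    [3.5,0.4,0.3,0],
    [7,0.4,0.3,0],
    [10.5,0.4,0.3,0],
    [13,0.4,0.3,0],
    [14.2,0.4,0.3,0]
  ]
}}

```text
t: 2.35
position: [0.5608, -0.2762, 0.0858]
tool_rot: [-2.712, 1.565, 3.116]
wrist_force: [0.2, 0.4, 0.7]
width: 0.0853
```

Emit:
{"method": "jog_arm", "body": {
  "motion": [
    [0,0,0,0],
    [0,0,0,0]
  ]
}}

```text
t: 2.55
position: [0.5651, -0.2751, 0.09]
tool_rot: [-0.31, 1.569, -0.763]
wrist_force: [-0.5, 0.0, 0.0]
width: 0.0852
```

```bash
python3 - <<'E'
from h import *
rel([.562,-.276,.089],-.45)
o=robot.get_obs(); im=robot.camera('wrist'); cv2.imwrite('pics/w3.png',im[130:,100:540,::-1])
E
```

```text
t 2.55 pos [ 0.5651 -0.2751  0.09  ] jawyaw -0.452 tilt 0.002 j [ 0.57  0.54 -0.24  1.76  0.16  0.86 -0.19] w 0.0852 F [-0.5  0.   0. ] T [0.05 0.06 0.05]
shift [ 0.1  -0.22 -0.24] spin -0.0021068475404257825
```

View pics/w3.png

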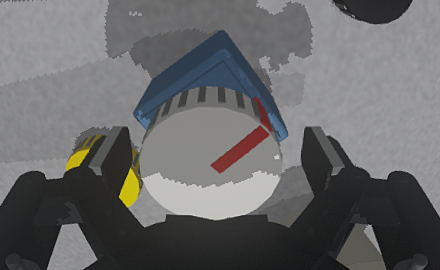

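Emit:
{"method": "jog_arm", "body": {
  "motion": [
    [0,-0.2,-0.2,0],
    [0,-0.2,-0.2,0],
    [0,-0.2,-0.2,0],
    [0,-0.2,-0.2,0],
    [0,-0.2,-0.2,0]
  ],
  "jaw": 1,
  "squeeze": 80
}}

```text
t: 3.1
position: [0.5624, -0.2749, 0.0912]
tool_rot: [-0.781, 1.569, -1.231]
wrist_force: [-2.8, 1.4, 7.6]
width: 0.0622
```

Emit:
{"method": "jog_arm", "body": {
  "motion": [
    [0,0,0,0],
    [0,0,0,0],
    [-0.7,0,0,0],
    [-1.5,0,0,0],
    [-1.5,0,0,0]
  ]
}}

```text
t: 3.6
position: [0.5627, -0.2743, 0.1047]
tool_rot: [0.109, 1.569, -0.341]
wrist_force: [0.2, -0.2, -5.5]
width: 0.0621
```

```bash
python3 - <<'E'
from h import *
rel([.562,-.276,.22],-.45)
E
```

```text
t 3.6 pos [ 0.5627 -0.2743  0.1047] jawyaw -0.45 tilt 0.0016 j [ 0.58  0.51 -0.24  1.76  0.15  0.89 -0.18] w 0.0621 F [ 0.2 -0.2 -5.5] T [-0.01 -0.12  0.  ]
shift [-11.53  -0.18   0.03] spin 0.00017397226044102432
```

Emit:
{"method": "jog_arm", "body": {
  "motion": [
    [-3,0,0,0],
    [-6,0,0,0],
    [-9,0,0,0],
    [-11.5,0,0,0],
    [-11.5,0,0,0]
  ]
}}

```text
t: 4.1
position: [0.5653, -0.2752, 0.2234]
tool_rot: [0.039, 1.561, -0.411]
wrist_force: [1.0, -0.4, -4.6]
width: 0.0617
```

```bash
python3 - <<'E'
from h import *
rel([.521,.19,.22],-1.05)
E
```

```text
t 4.1 pos [ 0.5653 -0.2752  0.2234] jawyaw -0.45 tilt 0.0096 j [ 0.6   0.38 -0.26  1.68  0.11  1.09 -0.15] w 0.0617 F [ 1.  -0.4 -4.6] T [-0.08 -0.16  0.  ]
shift [  0.12  39.97 -24.22] spin 0.6001639172022872
```

Emit:
{"method": "jog_arm", "body": {
  "motion": [
    [0,3,-1.8,0.06],
    [0,7,-4.2,0.12],
    [0,11,-6.6,0.2],
    [0,15,-9,0.3],
    [0,19,-11.5,0.3]
  ]
}}

```text
t: 4.6
position: [0.5396, -0.0513, 0.2166]
tool_rot: [-2.513, 1.568, 3.019]
wrist_force: [1.4, 0.5, -5.6]
width: 0.062
```

Emit:
{"method": "jog_arm", "body": {
  "motion": [
    [0,0,0,0],
    [0,0,0,0]
  ]
}}

```text
t: 4.8
position: [0.5399, -0.0503, 0.2169]
tool_rot: [-2.538, 1.568, 3.001]
wrist_force: [-0.2, -1.0, -5.5]
width: 0.0619
```

```bash
python3 - <<'E'
from h import *
rel([.521,.19,.22],-1.05)
E
```

```text
t 4.8 pos [ 0.5399 -0.0503  0.2169] jawyaw -0.744 tilt 0.0031 j [ 0.31  0.24 -0.34  1.88  0.09  1.04 -0.8 ] w 0.0619 F [-0.2 -1.  -5.5] T [-0.1  -0.03 -0.02]
shift [ -0.3   16.4  -17.67] spin 0.3060264756556714
```

Emit:
{"method": "jog_arm", "body": {
  "motion": [
    [-0.1,2,-3.8,0.06],
    [-0.2,4,-7.6,0.13],
    [-0.2,6,-11.4,0.2],
    [-0.3,8,-15,0.3],
    [-0.3,8,-17.7,0.3]
  ]
}}

```text
t: 5.3
position: [0.4663, 0.1293, 0.2215]
tool_rot: [2.314, 1.568, 1.265]
wrist_force: [-0.2, 0.6, -5.6]
width: 0.0619
```

Emit:
{"method": "jog_arm", "body": {
  "motion": [
    [0,0,0,0],
    [0,0,0,0]
  ]
}}

```text
t: 5.5
position: [0.4659, 0.1247, 0.2208]
tool_rot: [-1.167, 1.569, -2.217]
wrist_force: [0.5, -0.3, -5.5]
width: 0.0615
```

```bash
python3 - <<'E'
from h import *
rel([.522,.199,.22],-1.05)
o=robot.get_obs(); im=robot.camera('wrist'); cv2.imwrite('pics/w4.png',im[...,::-1]); np.save('w4.npy',Twrist(o))
for n in('top','scene'): cv2.imwrite(f'pics/{n}4.png',robot.camera(n)[...,::-1])
E
```

```text
t 5.5 pos [0.4659 0.1247 0.2208] jawyaw -1.05 tilt 0.0019 j [ 0.07  0.13 -0.44  2.    0.07  1.02 -1.45] w 0.0615 F [ 0.5 -0.3 -5.5] T [-0.08 -0.08  0.04]
shift [ 0.06  8.56 -3.65] spin -0.0001877607768887568
```

View pics/w4.png

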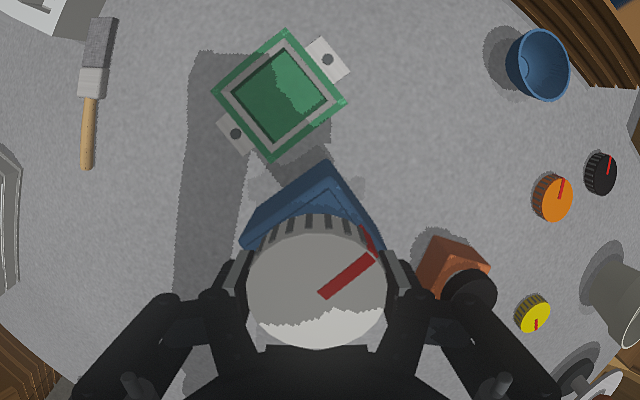

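```bash
python3 - <<'E'
from h import *
im=cv2.imread('pics/w4.png'); T=np.load('w4.npy'); hs=cv2.cvtColor(im,cv2.COLOR_BGR2HSV)
roi=np.zeros(im.shape[:2],bool); roi[20:170,200:355]=1
g=roi&(hs[...,0]>50)&(hs[...,0]<88)&(hs[...,1]>80)
n,l,s,c=cv2.connectedComponentsWithStats(g.astype(np.uint8)); g=l==1+np.argmax(s[1:,4])
W=toplane('wrist',np.argwhere(g)[:,::-1],.034,T)[:,:2]; rc=cv2.minAreaRect((W*1000).astype(np.float32)); print('holder',rc)
H=toplane('wrist',[(286,28),(347,101),(272,162),(211,92)],.034,T)[:,:2]; print(H.round(4),H.mean(0))
e=H-np.roll(H,1,0); print('edge yaws',(np.arctan2(e[:,1],e[:,0])%(np.pi/2)).round(3)-np.pi/2)
b=(hs[...,0]>98)&(hs[...,0]<125)&(hs[...,1]>80); b[:150]=0;b[260:]=0;b[:,:235]=0;b[:,390:]=0
zb=.2208-.091
cols=np.arange(255,322); L=np.array([(u,np.argmax(b[:,u])) for u in cols])
rows=np.arange(178,225); Rr=np.array([(389-np.argmax(b[v,389:234:-1]),v) for v in rows])
print(L[::15].tolist(),Rr[::10].tolist())
for nm,p in(('L',L),('R',Rr)):
  for z in (zb,zb+.06):
    w=toplane('wrist',p,z,T)[:,:2]; vx,vy,x0,y0=cv2.fitLine(w.astype(np.float32),cv2.DIST_HUBER,0,.001,.001).ravel()
    o=robot.get_obs()['position']; n=np.array([-vy,vx]); print(nm,z,'yaw',np.arctan2(vy,vx)%(np.pi/2)-np.pi/2,'dist to TCP axis',n@(o[:2]-[x0,y0]),'res',np.abs((w-[x0,y0])@n).mean())
# overlay expected jar
E
```

```text
holder ((525.400390625, 202.1712646484375), (68.31429290771484, 68.23580169677734), 68.02091979980469)
[[0.5884 0.2287]
 [0.5538 0.1406]
 [0.4638 0.175 ]
 [0.4974 0.2647]] [0.52583479 0.20226507]
edge yaws [-0.37579633 -0.37379633 -0.36479633 -0.35879633]
[[255, 210], [270, 198], [285, 187], [300, 176], [315, 166]] [[341, 178], [348, 188], [355, 198], [363, 208], [370, 218]]
L 0.1298 yaw -0.41841114 dist to TCP axis -0.03212973399975889 res 0.00017522362984870679
L 0.1898 yaw -0.41840887 dist to TCP axis -0.041787126977341035 res 0.0001251526925654009
R 0.1298 yaw -0.42709816 dist to TCP axis 0.029828712811415865 res 0.00020119021258800074
R 0.1898 yaw -0.42710495 dist to TCP axis 0.03425158914702768 res 0.0001436954403262596
```

Emit:
{"method": "jog_arm", "body": {
  "motion": [
    [0,3,-1.2,-0.04],
    [0,6,-2.4,-0.04],
    [0,9,-3.6,-0.04],
    [4,9,-3.6,-0.04],
    [7.5,9,-3.6,-0.04]
  ]
}}

```text
t: 6.15
position: [0.5294, 0.2021, 0.1468]
tool_rot: [1.433, 1.567, 0.421]
wrist_force: [-0.4, -1.6, -5.8]
width: 0.0621
```

Emit:
{"method": "jog_arm", "body": {
  "motion": [
    [0,0,0,0],
    [0,0,0,0]
  ]
}}

```text
t: 6.35
position: [0.5266, 0.2003, 0.146]
tool_rot: [-1.69, 1.568, -2.703]
wrist_force: [0.6, 0.0, -4.4]
width: 0.062
```

```bash
python3 - <<'E'
from h import *
rel([.526,.2005,.141],-1.01)
o=robot.get_obs(); P=o['position']
c=[]
for n in('scene','top','wrist'):
    im=robot.camera(n)[...,::-1]; cv2.imwrite(f'pics/{n}5.png',im)
    T=Twrist(o); u,v=proj(n,[.524,.2,.05],T)[0]; print(n,u,v)
np.save('w5.npy',Twrist(o))
a=cv2.imread('pics/scene5.png'); u,v=proj('scene',[.524,.2,.05])[0].astype(int); a=cv2.resize(a[v-40:v+40,u-40:u+40],(400,400),interpolation=2)
w=cv2.imread('pics/wrist5.png')[:400,120:520]
cv2.imwrite('pics/c5.png',np.hstack([a,w])); print('scene crop origin',u-40,v-40)
E
```

```text
t 6.35 pos [0.5266 0.2003 0.146 ] jawyaw -1.013 tilt 0.0026 j [-0.06  0.38 -0.45  1.88  0.2   0.93 -1.61] w 0.062 F [ 0.6  0.  -4.4] T [ 0.03 -0.04 -0.02]
shift [ 0.5  -0.04 -0.05] spin -0.0025240814208344897
scene 363.83654573755456 168.0950787854066
top 236.4527027941668 216.73651947742303
wrist 315.0110471722019 218.2422288060958
scene crop origin 323 128
```

View pics/c5.png

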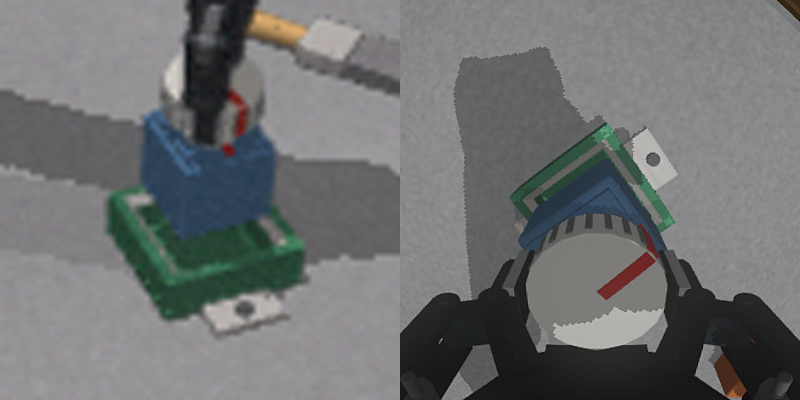

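```bash
python3 - <<'E'
from h import *
P=robot.get_obs()['position']; T=np.load('w5.npy'); zb=P[2]-.0912
def line(nm,p,z,yaw,half,inward):
    w=toplane(nm,p,z,T)[:,:2]; vx,vy,x0,y0=cv2.fitLine(w.astype(np.float32),cv2.DIST_HUBER,0,.001,.001).ravel()
    n=np.array([-vy,vx]); 
    if n@(P[:2]-[x0,y0])<0:n=-n
    y=np.arctan2(vy,vx)%(np.pi/2)-np.pi/2
    return y,n,n@(np.array([x0,y0])-P[:2])+half,np.abs((w-[x0,y0])@n).mean()
for nm in('scene','wrist'):
    im=cv2.imread(f'pics/{nm}5.png'); hs=cv2.cvtColor(im,cv2.COLOR_BGR2HSV)
    b=(hs[...,0]>98)&(hs[...,0]<125)&(hs[...,1]>80); g=(hs[...,0]>50)&(hs[...,0]<90)&(hs[...,1]>70)
    if nm=='scene':
        f=lambda m,us,lo,hi:np.array([(u,lo+np.max(np.nonzero(m[lo:hi,u])[0])+.5) for u in us])
        S=[('jar',f(b,range(352,359),145,180),zb,.033),('jar',f(b,range(361,377),145,180),zb,.033),
           ('hol',f(g,range(346,355),160,195),0,.0495),('hol',f(g,list(range(358,363)),160,195),0,.0495)]
    else:
        top=lambda m,us,lo:np.array([(u,lo+np.argmax(m[lo:,u])) for u in us]); rt=lambda m,vs,hi:np.array([(hi-np.argmax(m[v,hi::-1]),v) for v in vs])
        S=[('jar',top(b,range(255,318),150),zb,.033),('jar',rt(b,range(178,225),388),zb,.033),
           ('hol',top(g,range(240,318),110),.034,.0495),('hol',rt(g,list(range(135,147))+list(range(185,215)),400),.034,.0495)]
    for k,p,z,h in S:
        y,n,d,r=line(nm,p,z,0,h,0); print(nm,k,'yaw %.3f n %.2f %.2f  centre offset from TCP along n %.4f res %.5f'%(y,n[0],n[1],d,r), p[0],p[-1])
E
```

```text
scene jar yaw -0.394 n 0.38 0.92  centre offset from TCP along n -0.0061 res 0.00050 [352.  165.5] [358.  174.5]
scene jar yaw -0.376 n -0.93 0.37  centre offset from TCP along n 0.0019 res 0.00107 [361.  174.5] [376.  170.5]
scene hol yaw -0.375 n 0.37 0.93  centre offset from TCP along n -0.0016 res 0.00051 [346.  176.5] [354.  188.5]
scene hol yaw -0.139 n -0.99 0.14  centre offset from TCP along n 0.0175 res 0.00090 [358.  191.5] [362.  189.5]
wrist jar yaw -0.384 n -0.37 -0.93  centre offset from TCP along n 0.0034 res 0.00018 [255 210] [317 164]
wrist jar yaw -0.391 n -0.92 0.38  centre offset from TCP along n 0.0025 res 0.00023 [342 178] [373 224]
wrist hol yaw -0.386 n -0.38 -0.93  centre offset from TCP along n 0.0022 res 0.00018 [240 186] [317 129]
wrist hol yaw -0.388 n -0.93 0.38  centre offset from TCP along n 0.0061 res 0.00018 [335 135] [389 214]
```

Emit:
{"method": "jog_arm", "body": {
  "motion": [
    [0,0,-0.4,0],
    [0.7,0,-0.4,0],
    [1.4,0,-0.4,0],
    [2,0,-0.4,0],
    [2.4,0,-0.4,0]
  ]
}}

```text
t: 7.0
position: [0.5237, 0.205, 0.1217]
tool_rot: [-1.688, 1.569, -2.698]
wrist_force: [-0.7, -0.3, -5.2]
width: 0.062
```

Emit:
{"method": "jog_arm", "body": {
  "motion": [
    [0.2,0,0,0],
    [0.4,0,0,0],
    [0.5,0,0,0],
    [0.5,0,0,0]
  ]
}}

```text
t: 7.4
position: [0.5244, 0.2055, 0.1178]
tool_rot: [-2.688, 1.571, 2.585]
wrist_force: [-0.0, -0.6, -5.7]
width: 0.0623
```

```bash
python3 - <<'E'
from h import *
rel([.524,.2035,.099],-1.013)
E
```

```text
t 7.4 pos [0.5244 0.2055 0.1178] jawyaw -1.01 tilt 0.0001 j [-0.08  0.42 -0.44  1.9   0.23  0.87 -1.64] w 0.0623 F [-0.  -0.6 -5.7] T [0.   0.02 0.  ]
shift [ 1.88 -0.14  0.15] spin 0.0030692875398750097
```

Emit:
{"method": "jog_arm", "body": {
  "motion": [
    [0.2,0,0.1,0],
    [0.4,0,0.1,0],
    [0.7,0,0.1,0],
    [1,0,0.1,0],
    [1,0,0.1,0]
  ]
}}

```text
t: 7.9
position: [0.5244, 0.2043, 0.1072]
tool_rot: [-1.764, 1.569, -2.774]
wrist_force: [-0.1, 0.1, -4.7]
width: 0.0616
```

Emit:
{"method": "jog_arm", "body": {
  "motion": [
    [0.2,0,0,0],
    [0.4,0,0,0],
    [0.6,0,0,0],
    [0.7,0,0,0],
    [0.7,0,0,0]
  ]
}}

```text
t: 8.4
position: [0.5247, 0.2045, 0.1006]
tool_rot: [-1.835, 1.57, -2.845]
wrist_force: [0.3, 0.5, -4.9]
width: 0.0619
```

```bash
python3 - <<'E'
from h import *
rel([.524,.2035,.099],-1.013)
E
```

```text
t 8.4 pos [0.5247 0.2045 0.1006] jawyaw -1.01 tilt 0.0005 j [-0.08  0.45 -0.43  1.91  0.25  0.84 -1.65] w 0.0619 F [ 0.3  0.5 -4.9] T [ 0.05 -0.02  0.03]
shift [ 0.16 -0.11  0.05] spin 0.003058763927619168
```

Nearly on the floor (expected at about 0.099), so I'll press gently until contact.

Emit:
{"method": "jog_arm", "body": {
  "motion": [
    [0.1,0,0,0],
    [0.2,0,0,0],
    [0.2,0,0,0],
    [0.2,0,0,0]
  ]
}}

```text
t: 8.8
position: [0.525, 0.2047, 0.0994]
tool_rot: [0.77, 1.571, -0.24]
wrist_force: [-1.9, -0.6, 0.7]
width: 0.062
```

Emit:
{"method": "jog_arm", "body": {
  "motion": [
    [0.1,0,0,0],
    [0.1,0,0,0],
    [0.1,0,0,0]
  ]
}}

```text
t: 9.1
position: [0.5251, 0.2048, 0.0993]
tool_rot: [0.22, 1.57, -0.79]
wrist_force: [-3.5, -1.6, 6.0]
width: 0.0617
```

```bash
python3 - <<'E'
from h import *
from scipy.optimize import least_squares
o=robot.get_obs(); T=Twrist(o); im=robot.camera('wrist')[...,::-1].copy(); cv2.imwrite('pics/wrist6.png',im); np.save('w6.npy',T)
P=o['position']; M=R.from_euler('xyz',o['tool_rot']).as_matrix(); hs=cv2.cvtColor(im,cv2.COLOR_BGR2HSV)
zt=.108
red=((hs[...,0]<8)|(hs[...,0]>172))&(hs[...,1]>130); 
m=((hs[...,1]<40)&(hs[...,2]>95))|red; m[:225]=0;m[352:]=0;m[:,:246]=0;m[:,392:]=0
m=cv2.morphologyEx(m.astype(np.uint8),cv2.MORPH_OPEN,np.ones((9,9)))
n,l,s,c=cv2.connectedComponentsWithStats(m); m=(l==1+np.argmax(s[1:,4])).astype(np.uint8)
h=cv2.convexHull(max(cv2.findContours(m,0,1)[0],key=len))[:,0]
w=toplane('wrist',h,zt,T)[:,:2]
r=least_squares(lambda q:np.hypot(*(w-q[:2]).T)-q[2],[*P[:2],.032],loss='soft_l1',f_scale=.0007)
print('cap centre',r.x, 'tool offset mm',(M.T@np.append((r.x[:2]-P[:2])*1000,0)).round(2), 'res',np.abs(r.fun).mean())
R2=red.copy(); R2[:240]=0;R2[305:]=0;R2[:,:295]=0;R2[:,:]&=m.astype(bool)
q=toplane('wrist',np.argwhere(R2)[:,::-1],zt,T)[:,:2]; v=np.linalg.svd(q-q.mean(0))[2][0]; d=q.mean(0)-r.x[:2]
print('stripe yaw',np.arctan2(d[1],d[0]),np.arctan2(v[1],v[0]),len(q))
cv2.polylines(im,[h.astype(np.int32)],True,(0,0,255),1); cv2.imwrite('pics/c6.png',im[130:,150:490])
b=(hs[...,0]>98)&(hs[...,0]<125)&(hs[...,1]>80)
E
```

```text
cap centre [0.52472501 0.20196268 0.0347787 ] tool offset mm [ 0.   -1.83  2.23] res 0.002358852555369935
stripe yaw -0.05703038775275362 2.89695200838861 717
```

View pics/c6.png

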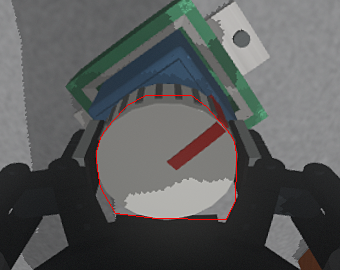

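```bash
python3 - <<'E'
from h import *
T=np.load('w6.npy'); o=robot.get_obs(); P=o['position']; M=R.from_euler('xyz',o['tool_rot']).as_matrix()
for uv in [(322,294),(320,296),(247,287),(387,287),(318,226)]:
    w=toplane('wrist',uv,.108,T)[0]; print(uv,(M.T@np.append((w-P)[:2]*1000,0)).round(1))
E
```

```text
(322, 294) [0.  3.1 2.2]
(320, 296) [0.  2.1 1.4]
(247, 287) [ -0.    6.1 -30.1]
(387, 287) [ 0.   6.  30.3]
(318, 226) [ 0.  34.9  0.4]
```

Emit:
{"method": "jog_arm", "body": {
  "motion": [
    [0,0,0,-0.1],
    [0,0,0,-0.2],
    [0,0,0,-0.3],
    [0,0,0,-0.4],
    [0,0,0,-0.4]
  ]
}}

```text
t: 9.65
position: [0.5257, 0.205, 0.0993]
tool_rot: [0.94, 1.569, 0.33]
wrist_force: [-2.9, -1.3, 5.4]
width: 0.0619
```

```bash
python3 -c "
from h import *
rel([.525,.2047,.099],-1.013)"
```

```text
t 9.65 pos [0.5257 0.205  0.0993] jawyaw -0.61 tilt 0.0017 j [-0.01  0.47 -0.51  1.9   0.3   0.85 -1.29] w 0.0619 F [-2.9 -1.3  5.4] T [-0.25  0.55  0.12]
shift [ 0.03 -0.07 -0.04] spin 0.40331046581953434
```

Emit:
{"method": "jog_arm", "body": {
  "motion": [
    [0,0,0,-0.12],
    [0,0,0,-0.24],
    [0,0,0,-0.36],
    [0,0,0,-0.48],
    [0,0,0,-0.5]
  ]
}}

```text
t: 10.15
position: [0.5248, 0.2056, 0.0993]
tool_rot: [1.899, 1.57, 1.789]
wrist_force: [-3.7, -0.7, 5.8]
width: 0.0619
```

```bash
python3 - <<'E'
from h import *
rel([.525,.2047,.099],-1.013)
o=robot.get_obs(); im=robot.camera('wrist')[...,::-1].copy(); np.save('w7.npy',Twrist(o)); cv2.imwrite('pics/w7.png',im[60:390,140:500])
E
```

```text
t 10.15 pos [0.5248 0.2056 0.0993] jawyaw -0.11 tilt 0.001 j [ 0.07  0.49 -0.62  1.9   0.36  0.87 -0.85] w 0.0619 F [-3.7 -0.7  5.8] T [-0.16  0.96 -0.28]
shift [ 0.03 -0.09  0.03] spin 0.9027452622203064
```

View pics/w7.png

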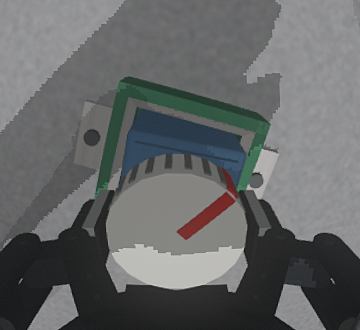

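Emit:
{"method": "jog_arm", "body": {
  "motion": [
    [0,0,0,-0.12],
    [0,0,0,-0.24],
    [0,0,0,-0.36],
    [0,0,0,-0.48],
    [0,0,0,-0.48]
  ]
}}

```text
t: 10.7
position: [0.5241, 0.2055, 0.0997]
tool_rot: [3.082, 1.569, -2.831]
wrist_force: [-7.0, -3.2, 10.5]
width: 0.0619
```

```bash
python3 - <<'E'
from h import *
rel([.525,.2047,.099],-1.013)
o=robot.get_obs(); im=robot.camera('wrist')[...,::-1].copy(); np.save('w8.npy',Twrist(o)); cv2.imwrite('pics/w8.png',im)
hs=cv2.cvtColor(im,cv2.COLOR_BGR2HSV); T=np.load('w8.npy')
red=((hs[...,0]<8)|(hs[...,0]>172))&(hs[...,1]>130); red[:262]=0; red[305:]=0; red[:,:295]=0; red[:,375:]=0
q=toplane('wrist',np.argwhere(red)[:,::-1],.108,T)[:,:2]; v=np.linalg.svd(q-q.mean(0))[2][0]; print('stripe mod pi',np.arctan2(v[1],v[0])%np.pi,len(q))
E
```

```text
t 10.7 pos [0.5241 0.2055 0.0997] jawyaw 0.371 tilt 0.0015 j [ 0.15  0.52 -0.72  1.9   0.43  0.89 -0.42] w 0.0619 F [-7.  -3.2 10.5] T [-0.42  1.41  0.08]
shift [ 0.07 -0.11  0.06] spin 1.3838411590927808
stripe mod pi 1.0972251292528958 680
```

Emit:
{"method": "jog_arm", "body": {
  "motion": [
    [-0.2,0,0,0],
    [-0.5,0,0,0],
    [-0.8,0,0,0],
    [-1.1,0,0,0],
    [-1.1,0,0,0]
  ]
}}

```text
t: 11.25
position: [0.525, 0.2044, 0.1091]
tool_rot: [-1.329, 1.571, -0.96]
wrist_force: [-2.2, -0.5, -0.5]
width: 0.0619
```

```bash
python3 -c "
from h import *
rel([.525,.2047,.144],0)"
```

```text
t 11.25 pos [0.525  0.2044 0.1091] jawyaw 0.369 tilt 0.0002 j [ 0.15  0.51 -0.73  1.89  0.42  0.9  -0.41] w 0.0619 F [-2.2 -0.5 -0.5] T [-0.1   0.54 -0.05]
shift [-3.49  0.03  0.01] spin 0.3693127628154662
```

Vertical force is about −0.5 N, so only the cap is being lifted. I'll keep raising it.

Emit:
{"method": "jog_arm", "body": {
  "motion": [
    [-0.6,0,0,0],
    [-1.4,0,0,0],
    [-2.2,0,0,0],
    [-3,0,0,0],
    [-3.5,0,0,0]
  ]
}}

```text
t: 11.75
position: [0.5258, 0.205, 0.1454]
tool_rot: [-0.048, 1.568, 0.322]
wrist_force: [0.8, 0.7, -1.0]
width: 0.0617
```

Emit:
{"method": "jog_arm", "body": {
  "motion": [
    [0,0,0,0],
    [0,0,0,0],
    [0,0,0,0]
  ]
}}

```text
t: 12.05
position: [0.5246, 0.2044, 0.1435]
tool_rot: [-3.086, 1.57, -2.716]
wrist_force: [0.1, 0.7, -0.3]
width: 0.0619
```

```bash
python3 - <<'E'
from h import *
rel([.525,.2047,.144],0)
o=robot.get_obs(); w=robot.camera('wrist')[...,::-1]; s=robot.camera('scene')[...,::-1]; np.save('w9.npy',Twrist(o)); cv2.imwrite('pics/wrist9.png',w); cv2.imwrite('pics/scene9.png',s)
u,v=323,128
cv2.imwrite('pics/c9.png',np.hstack([cv2.resize(s[v-15:v+65,u:u+80],(400,400),interpolation=2),w[:,120:520]]))
E
```

```text
t 12.05 pos [0.5246 0.2044 0.1435] jawyaw 0.37 tilt 0.0007 j [ 0.18  0.46 -0.75  1.87  0.38  0.96 -0.37] w 0.0619 F [ 0.1  0.7 -0.3] T [-0.04 -0.04  0.02]
shift [-0.05  0.01  0.05] spin 0.36999674508097957
```

View pics/c9.png

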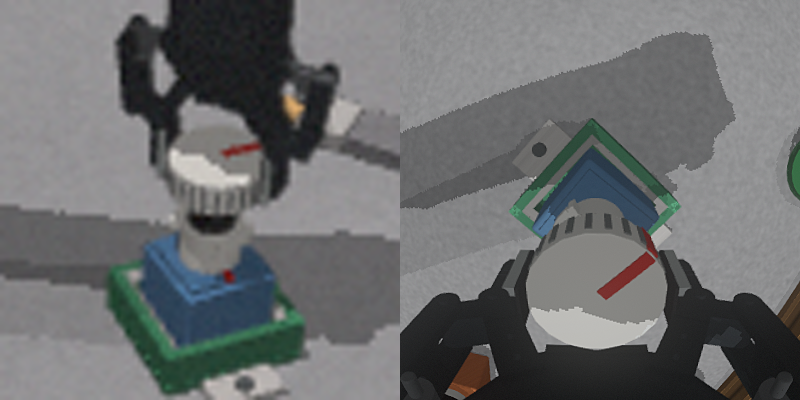

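```bash
python3 -c "
from workcell import robot
print(robot.job_done())"
```

```text
the job is handed in; nothing more can be done
None
```

I carried the blue jar by its closed cap into the green holder and seated it. I then unscrewed the cap and raised it about 44 mm straight up, and handed the job in at about 12 s with the cap still gripped. The hand-in gave no verdict.

- **Seating:** Contact came at the expected floor height, with the jar's base about 8 mm above the bench. The jar's turn matched the pocket's to about 0.01 rad, at roughly -0.387 rad each.
- **Unscrewing:** I turned the cap 1.38 rad anticlockwise. The stripe measured about 1.48 rad from the jar's x, not allowing for the jar's small play in the pocket.
- **Last checks:** Wrist force was about 0 to 1 N, so only the cap is held. Grip opening was 62 mm and tool tilt below 0.001 rad. The cap's centre should be about 40 mm above the mouth. The last picture shows the cap level over the bare neck, the jar still down in the holder and no bystander seen moved in that close-up.

**Disagreements:**
- The wrist and top cameras differed by 3–5 mm on where things stood. I placed the jar from the jar-to-holder offset seen in the wrist view, with a smaller weight on the scene camera.
- The cap's offset across the pads stayed uncertain by about 3 mm, within the 25 mm allowed.
- Sideways force reached about 8 N while turning and went away on lifting.

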